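# Tip the sorting tray of valves into the blue crate

## Task

Pick up the aluminium sorting tray by its orange handle with all three valves on it, and tip it just above the blue crate so that the valves slide off its open end into that crate. Then set the empty tray gently back down flat in the middle of its black mat and let go, without disturbing the cup, jar, wrench or pipe around it.

Things in the scene. Friction and masses are not known exactly. Their poses are not given: they have to be found in the camera images.
- tray: Aluminium tray, 130 (x) x 200 (y) mm, floor 4 mm; walls 35 mm high along both long sides (x = +-65 mm), both short ends (y = +-100 mm) open, no lip. Rigid bail handle over the middle: orange bar along x, 138 mm long, 16 wide (y), 18 high, on flat uprights at x = +-67. Full height 112 mm, 300 g. Valves slide from 20 to 26 degrees of tilt. Origin at the centre of the underside.
- tray_bar (a point): Centre of the orange handle bar, 103 mm above the tray's origin; axes as the tray's.
- mat: Black rubber mat, 170 (x) x 210 (y) x 4 mm, fixed to the bench; the tray stands on it at the start. Origin at the centre of its underside.
- blue_bin: Blue open-topped stacking crate, outside 260 (x) x 200 (y) x 100 mm (z), walls and floor 5 mm, fixed to the bench; origin at the centre of its underside. One older valve already lies in it. It stands left or right of the mat; the grey crate is on the other side.
- grey_bin: Grey open-topped stacking crate, outside 260 (x) x 200 (y) x 100 mm (z), walls and floor 5 mm, fixed to the bench; origin at the centre of its underside. Holds two other valves; nothing is to go in it.
- valve_brass: Brass ball valve with a red bar handle on top, lies loose on the tray, about 62 x 36 x 50 mm (long axis x, stem z), 130 g; origin at the centre of its underside.
- valve_steel: Steel valve with a blue round cap on top, lies loose on the tray, about 62 x 36 x 50 mm (long axis x, stem z), 130 g; origin at the centre of its underside.
- valve_red: Red-painted valve with brass ends and a small black handwheel, lies loose on the tray, about 62 x 36 x 50 mm (long axis x, stem z), 130 g; origin at the centre of its underside.
- beaker: White plastic cup standing beyond the mat, 90 mm across the rim, 120 mm high; origin at the centre of its underside. Leave alone.
- sealant: Yellow jar with black cap standing at the back, 54 mm across, 120 mm high; origin at the centre of its underside. Leave alone.
- wrench: Steel wrench, 180 mm long, lying on the bench near the robot; origin under its middle. Leave alone.
- pipe: Bent white plastic pipe, 22 mm thick, about 180 mm long, lying on the bench near the robot; origin under its middle. Leave alone.

How it is judged:
By the outcome, as a careful person would: the job done as asked, in the order asked, and still so for the second after the job is handed in, with the robot touching nothing.
It also fails if it takes over 58 s, if anything falls off the work surface, if the arm or the gripper's body presses on something with over 40 N, if the wrist force passes 120 N, or if a joint passes its speed limit or range.

## Robot

A 6-joint arm with a two-finger parallel gripper is mounted at the origin on the work surface. World frame = base frame: x ahead of the robot, y to its left, z up, the work surface at z = 0. Lengths are in m, angles in rad, forces in N, time in s.
With the tool pointing down it reaches from about 0.325 to 0.775 m from the base axis. Payload 5.5 kg.
Tool frame: the origin (TCP) lies at the very end of the fingers, on their centre line; the grasp point (between the pads) lies 19 mm behind it; z points along the fingers, y is the direction in which the jaws open and shut (so a half turn about z gives the same grasp; the last joint's range is limited). The gripper opens to 88 mm and grips with 3 to 60 N. Pads are 20 mm wide; open, the fingers measure 115 mm over their backs; the gripper's body (75 mm by 178 mm) begins 61 mm behind the grasp point.
Start: joints at [-0.057, 0.091, 1.231, -0, 1.82, -0.057], TCP at [0.6, -0, 0.223] pointing down, gripper open.
Joint ranges: [-2.87, 2.87], [-0.86, 2.18], [0.17, 2.46], [-1.51, 4.65], [0.06, 2.69], [-2.65, 2.65]. Speed limits (rad/s): [2.57, 2.57, 3.01, 3.14, 3.14, 3.14].

## Interface

Orientations are given as a unit quaternion [w, x, y, z].
In Python, from bench import monitor, optics, manip gives the robot as it stands. The module is installed in compiled form; this text tells all that it offers.
- The arm moves only by the tool arm_command, never from a script. Its argument "series" is a list that holds one entry, the list of rows, each a list of 7 numbers: the finger opening in m, from 0 to 0.0878, then the shift along the tool's x, y, z in m, then the turn, a rotation vector about the tool's x, y, z in rad. In form: [[[grip, tx, ty, tz, ax, ay, az], ...]]. A call has 1 to 12 rows; each row is the pose to reach, as a shift and turn from the pose commanded when the call began, along the tool's axes at that moment; what a row does not reach only later rows make up. A row lasts 1/10 s, in which the tool goes at most 50 mm and 8.59 degrees, less where a joint would pass 70% of its speed; a pose out of reach is approached as far as the arm can. A call with a gripper value outside its range is refused whole. The fingers move at their own pace and stop on an object; "force" is the grip in N (left out, the last holds). Time passes only in rows, so rows that repeat a pose let the fingers close. It gives the time, the measured TCP pose, the force and the opening at its end, in the units of the state.
- monitor.observe(): the state, without advancing time (a new reading comes with each control period).
- optics.grab_frame(name): name is "scene" or "side" or "wrist"; returns the picture (400x640x3 uint8, blue, green, red); there is no depth.
- optics.camera_params(name): a dict with "mtx" (3x3 intrinsics, pixels), "extrinsics" (4x4, takes a point from camera to world coordinates). Camera axes: x right, y up, looking along -z (the intrinsics and any distortion apply to the point x, -y, -z); pixel columns grow to the right and rows downward; lengths in m; the calibration is good to about 2 mm. The wrist camera is an equidistant fisheye: a pixel r from the principal point sees the ray r / f radians off the axis. A picture is of the moment at which its call begins: read the wrist's pose just before it. camera_params takes no time and is no camera call; for the wrist camera it gives the pose at the moment of the call.
- manip.sign_off(): hands the job in, once; it reports no verdict.
The state is a dict: "time_s": time; "joint_pos": joint angles; "qd": joint speeds; "joint_torque": joint torques, N m; "tcp_pos": TCP position; "orientation": TCP orientation; "force": force on the tool from outside, world axes, zero at the start; "moment": the same for the moment, N m; "opening": opening from 0.0 (shut) to 1.0 (fully open).
Only numpy, scipy, OpenCV 4.12 (cv2) and the standard library are available. Lean on these libraries where they do the work, as an engineer would, in place of code of your own. Each camera call takes 0.05 s, during which the arm holds its last target.

## Working session

There is one attempt and no reset: what is moved stays moved. The work goes in short steps, Python scripts to look and compute and a tool call to move; the robot and the scene stay as the last step left them, time stands still between calls to the robot, and variables do not carry over. Pictures are saved under pics/ and viewed, and the job is handed in when it is done.

Besides the shell and the picture viewer there is one more tool, called after "Call:" by a JSON object that holds its "fn" and its "kwargs". arm_command: Moves the arm, as the interface text tells. Its arguments: {"type":"object","properties":{"series":{"type":"array","items":{"type":"array","items":{"type":"array","items":{"type":"number"}}}},"force":{"type":"number"}},"required":["series"]}

```bash
mkdir -p pics
python3 - <<'E'
from bench import monitor, optics, manip
import cv2
s=monitor.observe()
print(s)
for n in ["scene","side","wrist"]:
    p=optics.camera_params(n); print(n,{k:(v.round(4).tolist() if hasattr(v,'round') else v) for k,v in p.items()})
    cv2.imwrite(f"pics/{n}0.png",optics.grab_frame(n))
E
```

```text
{'time_s': 0.0, 'joint_pos': array([-5.67001691e-02,  9.18553173e-02,  1.23188601e+00, -2.30941065e-05,
        1.81978802e+00, -5.67181756e-02]), 'qd': array([-1.28014423e-04, -9.17543957e-04,  9.45718533e-05, -1.46078249e-03,
       -2.37525099e-03, -6.24777865e-04]), 'joint_torque': array([-3.13584051e-04, -4.46447504e+01, -4.06449509e+01,  6.96761138e-02,
        2.93726998e-02, -1.50731516e-04]), 'tcp_pos': array([5.99703759e-01, 7.10456178e-06, 2.21508929e-01]), 'orientation': array([-7.14978944e-04,  7.07102088e-01,  7.07110811e-01, -6.53165131e-04]), 'force': array([ 0.58457318,  0.48140519, -0.29477644]), 'moment': array([ 0.0244237 , -0.01463502,  0.02093643]), 'opening': 1.0004769568969054}
scene {'mtx': [[471.0416, 0.0, 313.3231], [0.0, 471.0416, 198.206], [0.0, 0.0, 1.0]], 'extrinsics': [[-0.8173, -0.3989, 0.4159, 0.9741], [0.5762, -0.562, 0.5934, 0.6678], [-0.003, 0.7246, 0.6891, 0.8755], [0.0, 0.0, 0.0, 1.0]]}
side {'mtx': [[431.4883, 0.0, 320.7764], [0.0, 431.4883, 198.2754], [0.0, 0.0, 1.0]], 'extrinsics': [[0.9908, 0.0853, -0.105, 0.4509], [-0.1339, 0.5093, -0.8501, -0.8138], [-0.019, 0.8564, 0.516, 0.576], [0.0, 0.0, 0.0, 1.0]]}
wrist {'mtx': [[309.7069, 0.0, 317.1277], [0.0, 309.7069, 197.1113], [0.0, 0.0, 1.0]], 'extrinsics': [[1.0, -0.0006, 0.0018, 0.5995], [0.0001, 0.9522, 0.3055, 0.0844], [-0.0019, -0.3055, 0.9522, 0.3839], [0.0, 0.0, 0.0, 1.0]]}
```

View pics/scene0.png

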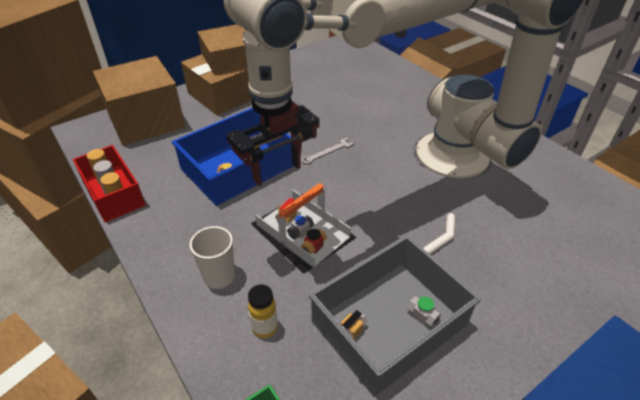

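View pics/side0.png

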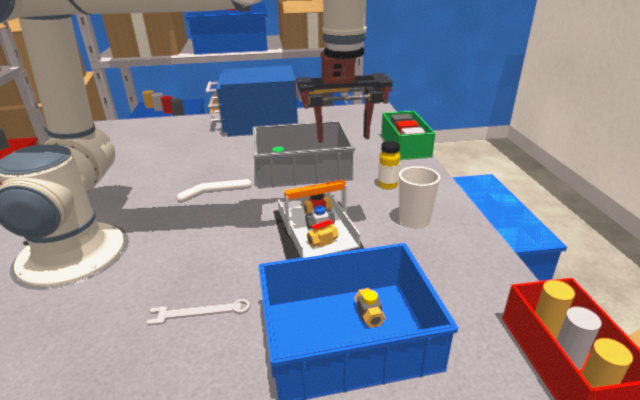

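View pics/wrist0.png

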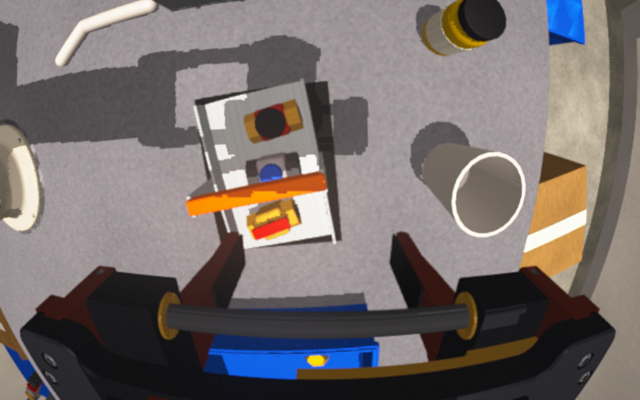

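The blue crate is on the robot's right (−y), the grey one is at +y, and the tray stands slightly turned between them. I'll zoom in for corner picks.

```bash
cat > h.py <<'E'
import numpy as np, cv2
from bench import monitor, optics, manip
from scipy.spatial.transform import Rotation as R
from scipy.optimize import least_squares
def ray(n,uv,p=None):
    p=p or optics.camera_params(n); K=p['mtx'];E=p['extrinsics']
    x=(uv[0]-K[0,2])/K[0,0]; y=(uv[1]-K[1,2])/K[1,1]
    if n=='wrist':
        r=np.hypot(x,y); d=np.array([np.sin(r)*x/r,-np.sin(r)*y/r,-np.cos(r)])
    else: d=np.array([x,-y,-1])
    d=E[:3,:3]@d; return E[:3,3],d/np.linalg.norm(d)
def atz(n,uv,z,p=None):
    o,d=ray(n,uv,p); return o+d*(z-o[2])/d[2]
def proj(n,P,p=None):
    p=p or optics.camera_params(n); K=p['mtx'];E=p['extrinsics']
    c=(np.atleast_2d(P)-E[:3,3])@E[:3,:3]; x,y,z=c[:,0],-c[:,1],-c[:,2]
    if n=='wrist':
        rr=np.hypot(x,y); t=np.arctan2(rr,z); x,y=x/rr*t,y/rr*t
    else: x,y=x/z,y/z
    return np.c_[x*K[0,0]+K[0,2],y*K[1,1]+K[1,2]]
def crop(src,out,x0,y0,w,h,k):
    im=cv2.imread(src) if isinstance(src,str) else src
    c=cv2.resize(im[y0:y0+h,x0:x0+w],None,fx=k,fy=k,interpolation=cv2.INTER_CUBIC)
    for i in range(0,w,20): cv2.putText(c,str(x0+i),(i*k,10),0,.35,(0,255,0),1); cv2.line(c,(i*k,12),(i*k,18),(0,255,0),1)
    for i in range(0,h,20): cv2.putText(c,str(y0+i),(0,i*k+4),0,.35,(0,255,0),1); cv2.line(c,(26,i*k),(32,i*k),(0,255,0),1)
    cv2.imwrite(out,c)
def model_tray(x,y,z,yaw):
    pts=dict(barA=(-.069,0,.112),barB=(.069,0,.112))
    pts=np.array([(-.069,0,.103),(.069,0,.103)]+[(sx*.065,sy*.1,h) for sx in(-1,1) for sy in(-1,1) for h in (0,.035)])
    return pts@R.from_euler('z',yaw).as_matrix().T+[x,y,z]
E
python3 - <<'E'
from h import *
crop('pics/wrist0.png','pics/w0c.png',170,60,190,200,4) if 0 else crop('pics/wrist0.png','pics/w0c.png',170,70,200,180,4 if 0 else 3)
crop('pics/scene0.png','pics/s0c.png',240,170,130,110,5)
crop('pics/side0.png','pics/d0c.png',240,160,220,200,3)
E
```

```text
(no output)
```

View pics/w0c.png

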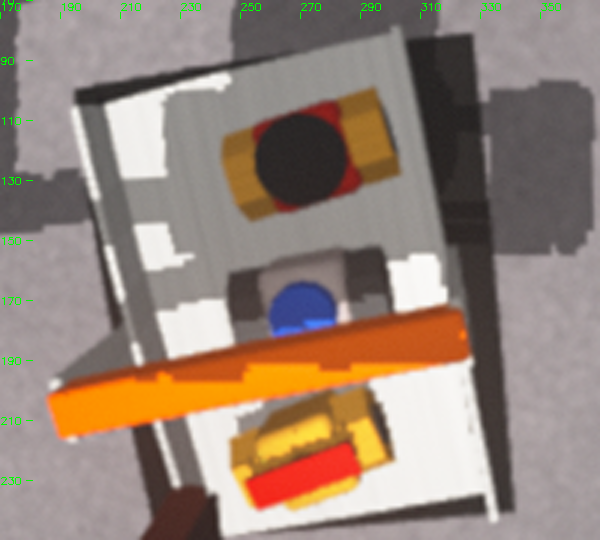

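View pics/s0c.png

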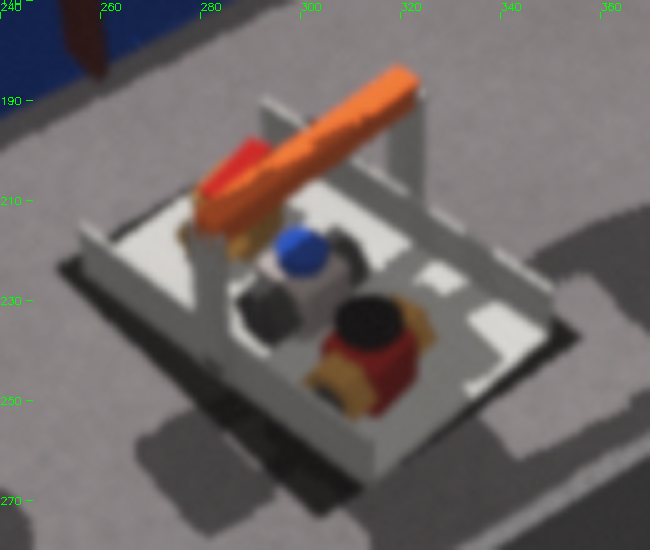

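View pics/d0c.png

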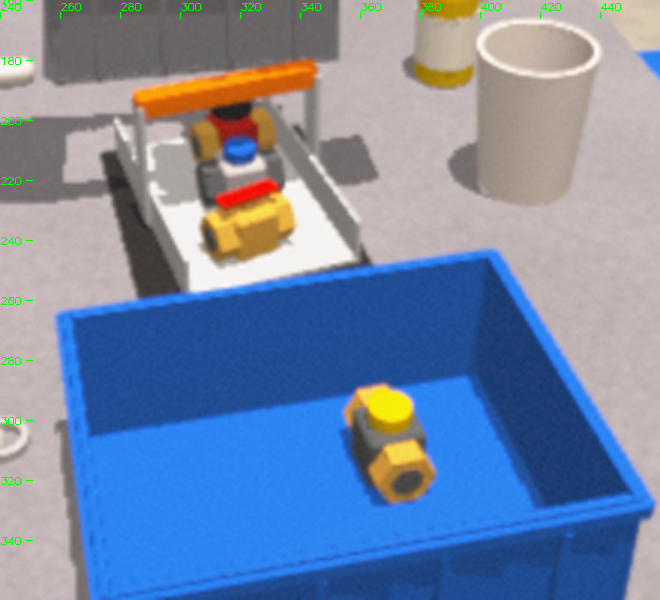

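```bash
cat > fit1.py <<'E'
from h import *
P={n:optics.camera_params(n) for n in('scene','side','wrist')}
def fit(obs,z,x0):
    def res(q):
        r=[]
        for n,l,uv in obs:
            p=R.from_euler('z',q[2]).as_matrix()@np.array(l)+[q[0],q[1],z]
            r.append((proj(n,p,P[n])[0]-uv))
        return np.array(r).ravel()
    s=least_squares(res,x0,loss='soft_l1'); print(s.x[:2].round(4),np.degrees(s.x[2]).round(2)); print(res(s.x).reshape(-1,2).round(1).tolist()); return s.x
a,b,t,hb=.065,.1,.035,.103
tray=[('wrist',(-a,b,t),(195,105)),('wrist',(a,b,t),(303.3,79.3)),('wrist',(a,-b,t),(334,243.3)),
('wrist',(-.069,0,.103),(188.5,209)),('wrist',(.069,0,.103),(325.5,181)),
('scene',(a,-b,t),(256,214.4)),('scene',(a,b,t),(315,258)),('scene',(-a,-b,t),(292.4,189)),('scene',(-a,b,t),(351,228)),('scene',(a,b,0),(315,267.6)),('scene',(.069,0,hb),(280.6,213)),
('side',(-.069,0,hb),(285,193.3)),('side',(.069,0,hb),(345.7,183.3)),('side',(-a,-b,t),(302.3,247.3)),('side',(a,-b,t),(360,234)),('side',(-a,b,t),(279,200.7)),('side',(a,-b,0),(359.3,245.7))]
print('tray');fit(tray,.004,[.55,.05,.2])
a,b=.085,.105
mat=[('wrist',(a,b,.004),(327.3,81.7)),('wrist',(a,-b,.004),(341,240.7)),('scene',(a,b,.004),(303.6,273.4)),('scene',(a,-b,.004),(251.4,223.6)),('scene',(-a,b,.004),(356.4,237.4)),('side',(-a,b,.004),(274.3,210.7))]
print('mat');fit(mat,0,[.55,.05,.2])
a,b=.13,.1
bl=[('side',(-a,b,.1),(260,265)),('side',(a,b,.1),(405,244)),('side',(a,-b,.1),(457.3,329.3)),('side',(-a,-b,.1),(271.7,360)),('scene',(a,-b,.1),(175,148)),('scene',(a,b,.1),(207,182))]
print('blue');fit(bl,0,[.55,-.25,.1])
E
python3 fit1.py
```

```text
tray
[ 0.5388 -0.0016] 10.93
[[-1.3, 1.1], [-0.2, -0.3], [1.4, 0.7], [1.6, -2.4], [-0.3, -0.4], [-0.8, 0.4], [-1.9, 0.2], [0.2, 0.2], [-0.6, -0.1], [-1.8, 0.2], [-0.5, 3.4], [-0.7, 1.7], [-1.3, 0.6], [-1.7, -0.5], [-0.4, -0.1], [-1.7, -1.6], [-0.2, 1.4]]
mat
[ 0.5367 -0.0037] 5.46
[[0.2, -0.6], [-0.1, 0.2], [-0.3, -0.1], [-0.9, -0.5], [-0.2, -0.3], [-1.8, -0.7]]
blue
[ 0.5527 -0.3223] 3.36
[[0.8, -0.5], [0.3, 0.5], [-1.5, -0.8], [0.4, 0.3], [-2.7, -8.1], [1.4, -4.8]]
```

Call:
{"fn": "arm_command", "kwargs": {"series": [[[0.06, 0, -0.02, 0, 0, 0, 0.14], [0.06, 0, -0.04, 0, 0, 0, 0.28], [0.06, 0, -0.061, 0.01, 0, 0, 0.42], [0.06, -0.002, -0.061, 0.01, 0, 0, 0.56], [0.06, -0.002, -0.061, 0.02, 0, 0, 0.7], [0.06, -0.002, -0.061, 0.02, 0, 0, 0.84], [0.06, -0.002, -0.061, 0.02, 0, 0, 0.98], [0.06, -0.002, -0.061, 0.02, 0, 0, 1.12], [0.06, -0.002, -0.061, 0.02, 0, 0, 1.26], [0.06, -0.002, -0.061, 0.02, 0, 0, 1.38], [0.06, -0.002, -0.061, 0.02, 0, 0, 1.38]]]}}

```text
time_s: 1.25
tcp_pos: [0.5389, -0.002, 0.2023]
orientation: [-0.0, 0.996, 0.095, -0.0]
force: [-0.7, 0.3, 0.1]
opening: 0.682
```

Run:
```python
from h import *
s=monitor.observe();print(s['tcp_pos'],R.from_quat(np.roll(s['orientation'],-1)).as_matrix().round(3).tolist(),s['joint_pos'].round(2),s['force'].round(2))
p=optics.camera_params('wrist');print(p['extrinsics'].round(4).tolist())
im=optics.grab_frame('wrist');cv2.imwrite('pics/wrist1.png',im)
sc=optics.grab_frame('scene');cv2.imwrite('pics/scene1.png',sc)
def loc(l,q): return np.array(l)@R.from_euler('z',np.radians(q[3])).as_matrix().T+q[:3]
T=(.5388,-.0016,.004,10.93);M=(.5367,-.0037,0,5.46);B=(.5527,-.3223,0,3.36)
for n,i in(('wrist',im),('scene',sc)):
    for q,pts,c in((T,[(x,y,h) for x in(-.069,.069) for y in (-.008,.008) for h in(.094,.112)]+[(x,y,.035) for x in(-.065,.065) for y in (-.1,.1)],(255,0,255)),(M,[(x,y,.004) for x in(-.085,.085) for y in (-.105,.105)],(0,255,0)),(B,[(x,y,.1) for x in(-.13,.13) for y in (-.1,.1)],(0,255,255))):
        for uv in proj(n,loc(pts,q),p if n=='wrist' else None): cv2.circle(i,tuple(int(round(v)) for v in uv),1,c,-1)
    cv2.imwrite(f'pics/{n}1o.png',i if n=='wrist' else cv2.resize(i[100:300,150:400],None,fx=3,fy=3))
```

```text
[ 0.5388617  -0.00201796  0.20226468] [[0.982, 0.189, -0.001], [0.189, -0.982, 0.0], [-0.001, -0.0, -1.0]] [-0.07 -0.08  1.43 -0.    1.78  1.31] [-0.71  0.28  0.09]
[[0.1887, 0.9349, 0.3006, 0.6214], [-0.982, 0.1796, 0.0579, 0.0139], [0.0002, -0.3061, 0.952, 0.3645], [0.0, 0.0, 0.0, 1.0]]
```

View pics/wrist1o.png

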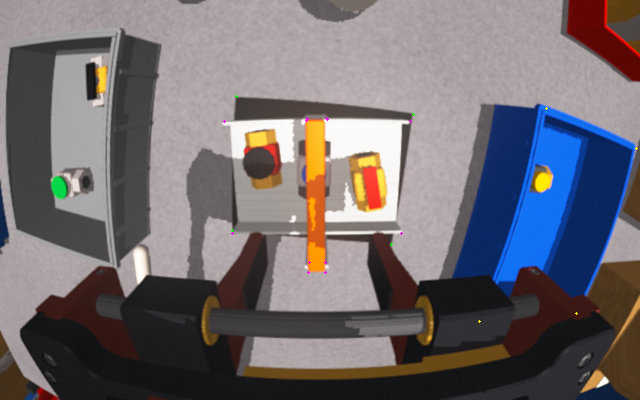

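View pics/scene1o.png

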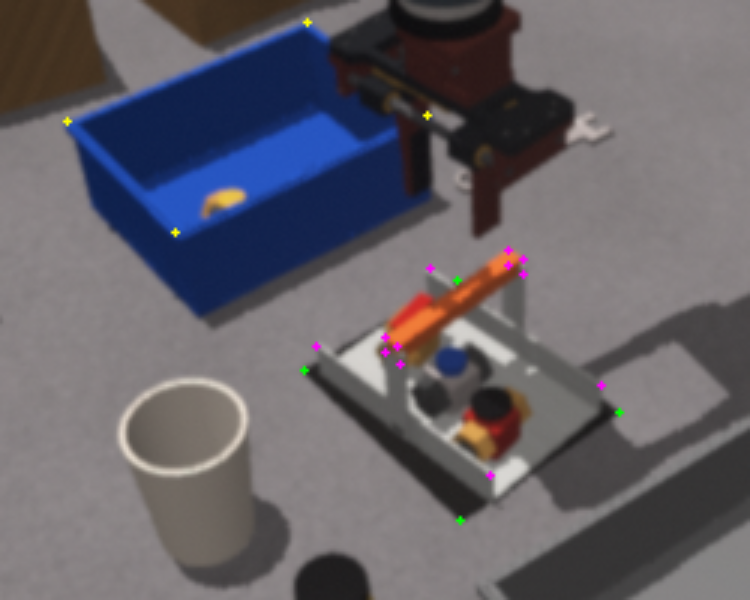

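The overlay agrees with the image: the bar sits at columns 308–325 of the wrist view and is centred between the fingers. Next I descend and close on it.

Call:
{"fn": "arm_command", "kwargs": {"series": [[[0.06, 0, 0, 0.03, 0, 0, 0], [0.06, 0, 0, 0.06, 0, 0, 0], [0.06, 0, 0, 0.085, 0, 0, 0], [0.06, 0, 0, 0.1, 0, 0, 0], [0.06, 0, 0, 0.11, 0, 0, 0], [0.06, 0, 0, 0.114, 0, 0, 0], [0.03, 0, 0, 0.114, 0, 0, 0], [0.02, 0, 0, 0.114, 0, 0, 0], [0.01, 0, 0, 0.114, 0, 0, 0], [0.0, 0, 0, 0.114, 0, 0, 0], [0.0, 0, 0, 0.114, 0, 0, 0], [0.0, 0, 0, 0.114, 0, 0, 0]]], "force": 50}}

```text
time_s: 2.55
tcp_pos: [0.5391, -0.0015, 0.0889]
orientation: [-0.001, 0.995, 0.095, 0.0]
force: [0.3, -2.6, 1.8]
opening: 0.178
```

Run:
```python
from h import *
s=monitor.observe();print(s['tcp_pos'],s['opening']*.0878,s['force'].round(2),s['moment'].round(2))
a=optics.grab_frame('wrist');b=optics.grab_frame('side')[100:300,200:520]
cv2.imwrite('pics/wrist2.png',a);cv2.imwrite('pics/side2.png',cv2.resize(b,None,fx=2,fy=2))
```

```text
[ 0.53906305 -0.00145344  0.08893961] 0.01565453757329628 [ 0.33 -2.58  1.8 ] [-0.14  0.11  0.13]
```

View pics/wrist2.png

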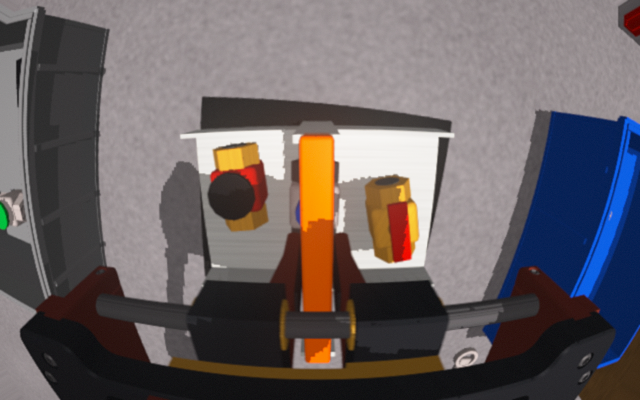

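View pics/side2.png

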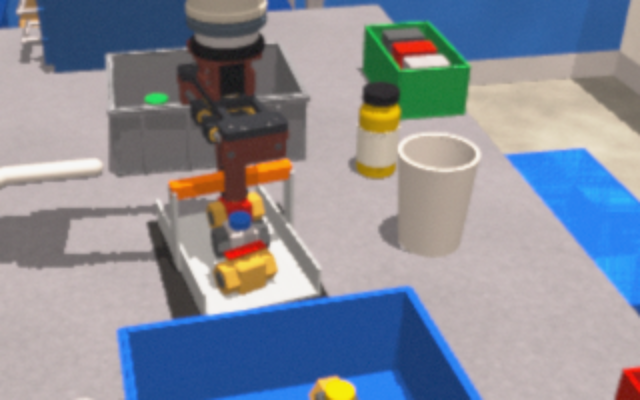

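Gripped: the opening is 15.7 mm, which matches the 16 mm bar. I'll lift level and turn it to the mat's yaw.

Call:
{"fn": "arm_command", "kwargs": {"series": [[[0, 0, 0, -0.004, 0, 0, 0], [0, 0, 0, -0.012, 0, 0, 0], [0, 0, 0, -0.024, 0, 0, 0], [0, 0, 0, -0.04, 0, 0, 0], [0, 0, 0, -0.056, 0, 0, 0.015], [0, 0, 0, -0.072, 0, 0, 0.03], [0, 0, 0, -0.088, 0, 0, 0.045], [0, 0, 0, -0.1, 0, 0, 0.06], [0, 0, 0, -0.11, 0, 0, 0.075], [0, 0, 0, -0.117, 0, 0, 0.087], [0, 0, 0, -0.121, 0, 0, 0.095], [0, 0, 0, -0.121, 0, 0, 0.095]]]}}

```text
time_s: 3.85
tcp_pos: [0.5391, -0.002, 0.2099]
orientation: [0.0, 0.999, 0.048, 0.0]
force: [-0.7, -0.5, -7.3]
opening: 0.179
```

Run:
```python
from h import *
s=monitor.observe();print(s['tcp_pos'],s['opening']*.0878,s['force'].round(2),s['moment'].round(2),s['joint_pos'].round(2))
m=R.from_quat(np.roll(s['orientation'],-1)).as_matrix();print(m.round(3).tolist())
print('to (.54,-.188,.21):',m.T@(np.array([.54,-.188,.21])-s['tcp_pos']))
b=optics.grab_frame('side')[80:300,200:520]
cv2.imwrite('pics/side3.png',cv2.resize(b,None,fx=2,fy=2))
```

```text
[ 0.53914132 -0.00201299  0.20991972] 0.01569000098362609 [-0.74 -0.48 -7.3 ] [ 0.    0.11 -0.04] [-0.07 -0.08  1.42  0.    1.8   1.41]
[[0.995, 0.095, 0.0], [0.095, -0.995, -0.0], [0.0, 0.0, -1.0]]
to (.54,-.188,.21): [-1.68791441e-02  1.85221489e-01 -7.62386192e-05]
```

View pics/side3.png

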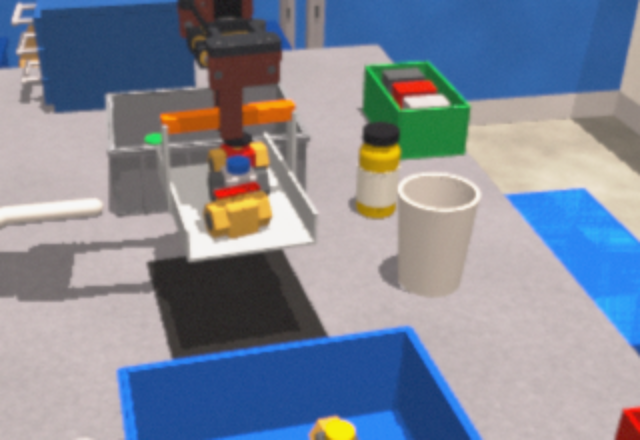

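Call:
{"fn": "arm_command", "kwargs": {"series": [[[0, 0, 0.005, 0, 0, 0, 0], [0, -0.001, 0.015, 0, 0, 0, 0], [0, -0.003, 0.032, 0, 0, 0, 0], [0, -0.005, 0.053, 0, 0, 0, 0], [0, -0.007, 0.076, 0, 0, 0, 0], [0, -0.009, 0.1, 0, 0, 0, 0], [0, -0.011, 0.124, 0, 0, 0, 0], [0, -0.013, 0.147, 0, 0, 0, 0], [0, -0.015, 0.166, 0, 0, 0, 0], [0, -0.017, 0.179, 0, 0, 0, 0], [0, -0.017, 0.185, 0, 0, 0, 0], [0, -0.017, 0.185, 0, 0, 0, 0]]]}}

```text
time_s: 5.1
tcp_pos: [0.5396, -0.1884, 0.2093]
orientation: [-0.0, 0.999, 0.047, -0.0]
force: [-0.5, 0.2, -7.6]
opening: 0.182
```

Run:
```python
from h import *
s=monitor.observe();print(s['tcp_pos'],s['opening']*.0878,s['force'].round(2),s['moment'].round(2),s['joint_pos'].round(2))
m=R.from_quat(np.roll(s['orientation'],-1)).as_matrix();print(m.round(3).tolist())
b=optics.grab_frame('side')
cv2.imwrite('pics/side4.png',b)
c=optics.grab_frame('scene');cv2.imwrite('pics/scene4.png',c)
# plan, low end offsets: keep low corner fixed
for d in (5,10,15,20,25,30,35,40):
    t=np.radians(d); Rx=R.from_rotvec([t,0,0]).as_matrix() # about tray x = tool x
    L=np.array([0,-.1,0])-np.array([0,0,.0855])  # tray frame, rel. TCP
    dT=L-Rx@L # tray frame
    print(d,round(t,3),'tool ty,tz',(-dT[1]).round(4),(-dT[2]).round(4))
```

```text
[ 0.53964549 -0.18841533  0.20929896] 0.015965824778713524 [-0.46  0.23 -7.63] [ 0.03  0.13 -0.03] [-0.4   0.01  1.34  0.    1.79  1.08]
[[0.996, 0.095, -0.0], [0.095, -0.996, 0.0], [-0.0, -0.0, -1.0]]
5 0.087 tool ty,tz 0.0078 -0.0084
10 0.175 tool ty,tz 0.0164 -0.0161
15 0.262 tool ty,tz 0.0255 -0.023
20 0.349 tool ty,tz 0.0353 -0.029
25 0.436 tool ty,tz 0.0455 -0.0343
30 0.524 tool ty,tz 0.0561 -0.0385
35 0.611 tool ty,tz 0.0671 -0.0419
40 0.698 tool ty,tz 0.0784 -0.0443
```

View pics/side4.png

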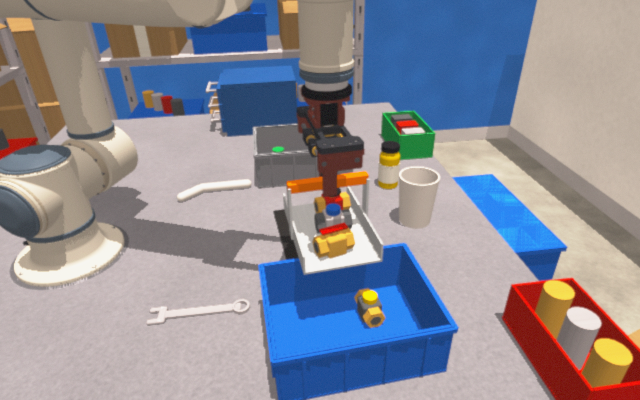

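View pics/scene4.png

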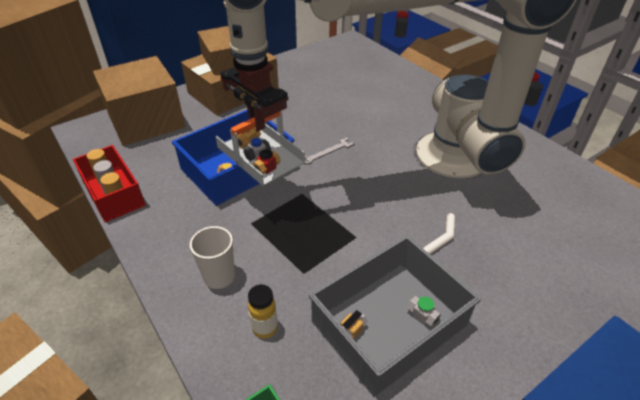

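The tray is level over the crate's near half with all three valves on it. I'll tilt about the tool x axis, keeping the low end fixed at about y −0.29 and just above the rim.

Call:
{"fn": "arm_command", "kwargs": {"series": [[[0, 0, 0.004, -0.002, 0.04, 0, 0], [0, 0, 0.008, -0.004, 0.087, 0, 0], [0, 0, 0.012, -0.008, 0.13, 0, 0], [0, 0, 0.0164, -0.01, 0.175, 0, 0], [0, 0, 0.0255, -0.013, 0.262, 0, 0], [0, 0, 0.0305, -0.016, 0.305, 0, 0], [0, 0, 0.0353, -0.019, 0.349, 0, 0], [0, 0, 0.038, -0.0205, 0.375, 0, 0], [0, 0, 0.041, -0.022, 0.4, 0, 0], [0, 0, 0.0455, -0.0243, 0.436, 0, 0], [0, 0, 0.048, -0.0255, 0.46, 0, 0], [0, 0, 0.048, -0.0255, 0.46, 0, 0]]]}}

```text
time_s: 6.4
tcp_pos: [0.5444, -0.2363, 0.2345]
orientation: [-0.228, 0.972, 0.046, -0.011]
force: [-0.2, -0.6, -7.5]
opening: 0.181
```

Run:
```python
from h import *
s=monitor.observe();print(s['tcp_pos'],s['opening']*.0878,s['force'].round(2),s['moment'].round(2),s['joint_pos'].round(2))
m=R.from_quat(np.roll(s['orientation'],-1)).as_matrix();print(m.round(3).tolist())
a=optics.grab_frame('side')[130:400,200:480];c=optics.grab_frame('scene')[80:260,140:340]
cv2.imwrite('pics/c5.png',np.hstack([cv2.resize(a,(420,405)),cv2.resize(c,(380,405))]))
```

```text
[ 0.54436985 -0.23634966  0.23446115] 0.015868745441682534 [-0.2  -0.59 -7.47] [-0.95  0.08 -0.03] [-0.66  0.32  1.02  0.38  2.1   0.96]
[[0.996, 0.084, -0.043], [0.095, -0.892, 0.443], [-0.001, -0.445, -0.896]]
```

View pics/c5.png

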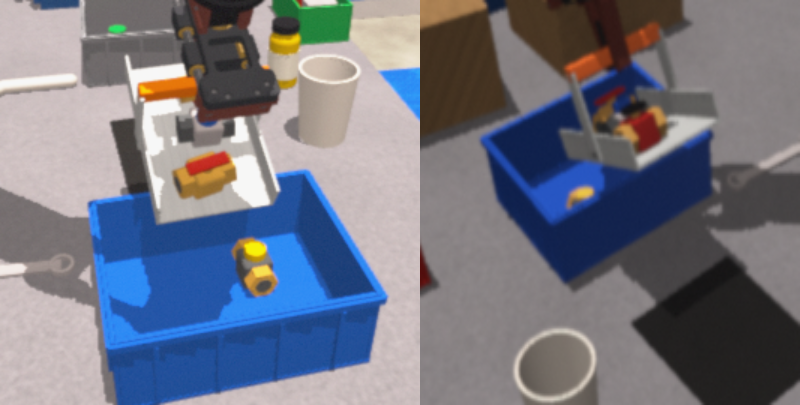

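Call:
{"fn": "arm_command", "kwargs": {"series": [[[0, 0, 0.0022, -0.0025, 0.025, 0, 0], [0, 0, 0.0044, -0.0049, 0.05, 0, 0], [0, 0, 0.0044, -0.0049, 0.05, 0, 0], [0, 0, 0.0066, -0.0072, 0.075, 0, 0], [0, 0, 0.0066, -0.0072, 0.075, 0, 0], [0, 0, 0.009, -0.0096, 0.1, 0, 0], [0, 0, 0.009, -0.0096, 0.1, 0, 0], [0, 0, 0.009, -0.0096, 0.1, 0, 0]]]}}

```text
time_s: 7.3
tcp_pos: [0.5456, -0.2481, 0.2401]
orientation: [-0.276, 0.96, 0.046, -0.013]
force: [0.4, -0.3, -3.8]
opening: 0.177
```

Run:
```python
from h import *
s=monitor.observe();print(s['tcp_pos'],s['opening']*.0878,s['force'].round(2),s['moment'].round(2),s['joint_pos'].round(2))
a=optics.grab_frame('side')[130:400,200:480];c=optics.grab_frame('scene')[80:260,140:340]
cv2.imwrite('pics/c6.png',np.hstack([cv2.resize(a,(420,405)),cv2.resize(c,(380,405))]))
```

```text
[ 0.54563    -0.24811849  0.2400641 ] 0.0155754782538353 [ 0.45 -0.3  -3.76] [-0.66  0.02 -0.05] [-0.7   0.4   0.94  0.47  2.17  0.97]
```

View pics/c6.png

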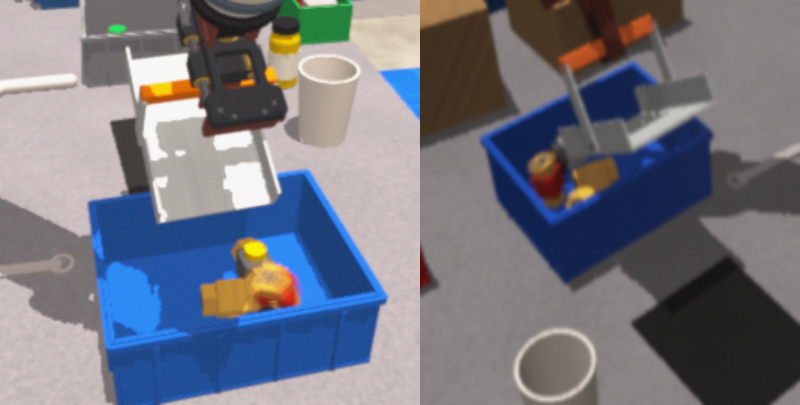

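Call:
{"fn": "arm_command", "kwargs": {"series": [[[0, 0, 0, 0, 0, 0, 0], [0, 0, 0, 0, 0, 0, 0], [0, 0, 0, 0, 0, 0, 0], [0, 0, 0, 0, 0, 0, 0], [0, 0, 0, 0, 0, 0, 0]]]}}

```text
time_s: 7.9
tcp_pos: [0.5456, -0.2478, 0.2398]
orientation: [-0.276, 0.96, 0.046, -0.013]
force: [0.2, 0.0, -4.0]
opening: 0.18
```

Run:
```python
from h import *
s=monitor.observe();print(s['tcp_pos'],s['opening']*.0878,s['force'].round(2),s['moment'].round(2),s['joint_pos'].round(2))
a=optics.grab_frame('side')[130:400,200:480];c=optics.grab_frame('scene')[80:260,140:340]
cv2.imwrite('pics/c7.png',np.hstack([cv2.resize(a,(420,405)),cv2.resize(c,(380,405))]))
cv2.imwrite('pics/w7.png',optics.grab_frame('wrist'))
```

```text
[ 0.54555984 -0.24777645  0.23975134] 0.015846467817082283 [ 0.15  0.05 -4.01] [-0.63  0.02  0.03] [-0.7   0.4   0.94  0.47  2.17  0.97]
```

View pics/c7.png

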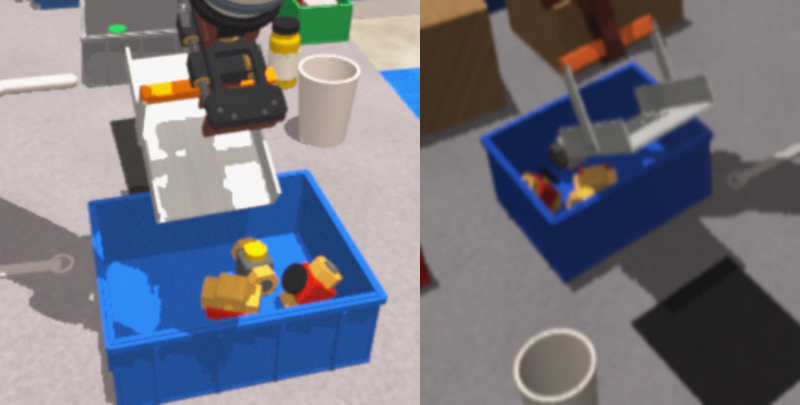

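View pics/w7.png

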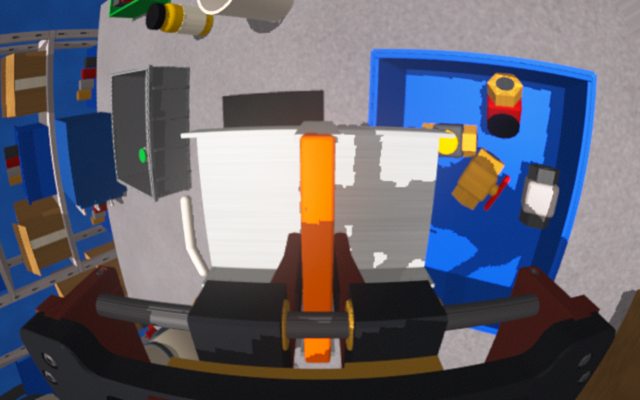

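All three valves lie in the blue crate (wrist view: red 504,105; brass 480,180; steel 540,195) and the tray is empty. I'll level it while refining the mat pose from the earlier unobstructed pictures.

Call:
{"fn": "arm_command", "kwargs": {"series": [[[0, 0, 0, 0, -0.04, 0, 0], [0, 0, 0, 0, -0.11, 0, 0], [0, 0, 0, 0, -0.19, 0, 0], [0, 0, 0, 0, -0.27, 0, 0], [0, 0, 0, 0, -0.35, 0, 0], [0, 0, 0, 0, -0.43, 0, 0], [0, 0, 0, 0, -0.5, 0, 0], [0, 0, 0, 0, -0.54, 0, 0], [0, 0, 0, 0, -0.56, 0, 0], [0, 0, 0, 0, -0.56, 0, 0]]]}}

```text
time_s: 9.05
tcp_pos: [0.5455, -0.247, 0.2399]
orientation: [-0.0, 0.999, 0.048, 0.0]
force: [0.4, 0.8, -3.8]
opening: 0.178
```

Run:
```python
from h import *
s=monitor.observe();print(s['tcp_pos'],s['opening']*.0878,s['force'].round(2),s['moment'].round(2),s['joint_pos'].round(2))
m=R.from_quat(np.roll(s['orientation'],-1)).as_matrix();print(m.round(4).tolist())
p=optics.camera_params('wrist');np.savez('p8.npz',**p);print(p.keys())
a=optics.grab_frame('wrist');cv2.imwrite('pics/w8.png',a)
c=optics.grab_frame('scene');cv2.imwrite('pics/s8.png',c);crop(c,'pics/s8c.png',240,180,130,100,6)
d=optics.grab_frame('side');cv2.imwrite('pics/d8.png',d);crop(d,'pics/d8c.png',250,150,130,100,6)
crop('pics/side3.png','pics/x.png',0,0,10,10,2)
```

```text
[ 0.54548956 -0.24701148  0.23989106] 0.015594442140731711 [ 0.45  0.77 -3.81] [ 0.06  0.14 -0.02] [-0.48  0.09  1.2   0.    1.85  0.99]
[[0.9953, 0.0966, 0.0], [0.0966, -0.9953, 0.0006], [0.0001, -0.0006, -1.0]]
dict_keys(['mtx', 'extrinsics'])
```

View pics/s8c.png

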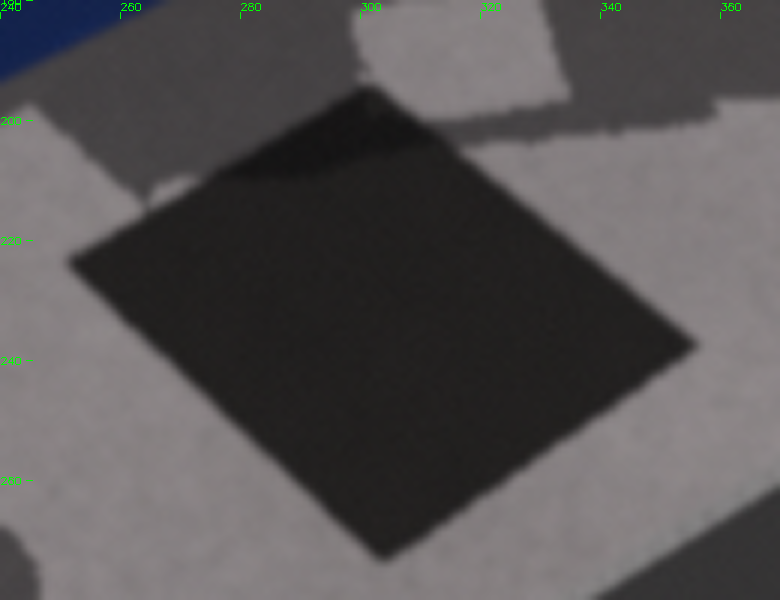

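View pics/w8.png

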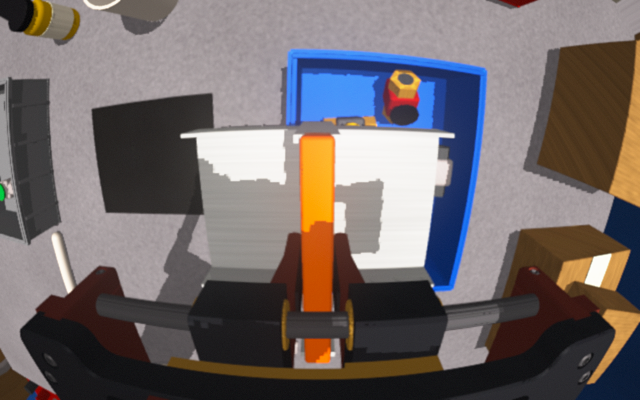

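View pics/d8c.png

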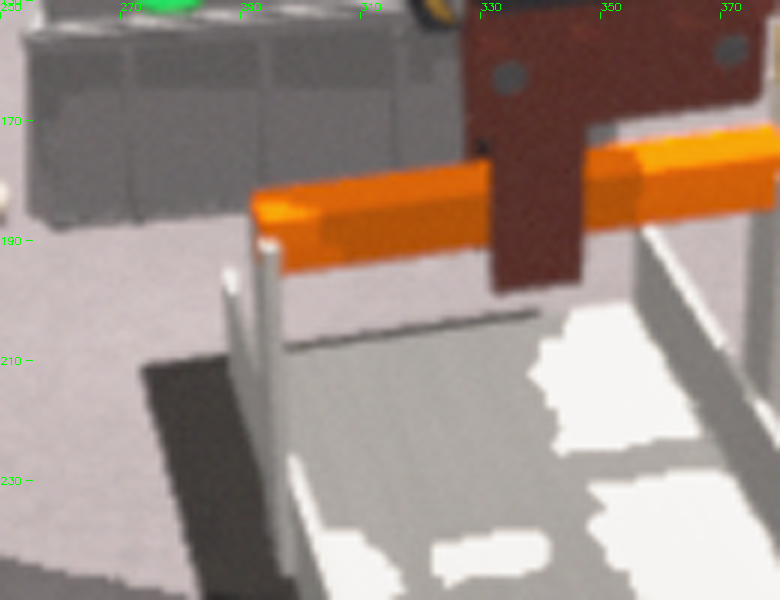

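```bash
cat > fit2.py <<'E'
from h import *
P={n:optics.camera_params(n) for n in('scene','side')}; P['wrist']=dict(np.load('p8.npz'))
exec(open('fit1.py').read().split('a,b,t,hb')[0].split('\n',2)[2])
a,b=.085,.105
S=[('scene',(-a,-b,.004),(301.8,194.2)),('scene',(-a,b,.004),(356.2,237.5)),('scene',(a,b,.004),(303.8,273.7)),('scene',(a,-b,.004),(251.3,223.7))]
D=[('side',(-a,b,.004),(273.5,211.2)),('side',(a,b,.004),(337.5,205)),('side',(a,-b,.004),(364.5,247.5))]
W=[('wrist',(a,b,.004),(92.5,108)),('wrist',(-a,b,.004),(106,212)),('wrist',(a,-b,.004),(212,94))]
for o in (S,D,W,S+D+W): fit(o,0,[.54,0,.1])
s=monitor.observe();m=R.from_quat(np.roll(s['orientation'],-1)).as_matrix()
print(s['tcp_pos'])
# tray fit from current images
t=.035;a,b=.065,.1
o=[('wrist',(a,b,t),(182,135.5)),('wrist',(a,-b,t),(453,135.5)),('side',(-a,b,t),(288.3,195.5)),('side',(-.069,0,.103),(292.5,188))]
fit(o,s['tcp_pos'][2]-.085,[.545,-.247,.09])
E
python3 fit2.py
```

```text
[ 0.5372 -0.002 ] 5.69
[[0.2, -0.5], [0.4, 0.0], [0.0, 0.2], [-0.6, -0.0]]
[ 0.5359 -0.004 ] 6.41
[[-2.0, -0.7], [0.4, -4.4], [0.6, 2.4]]
[ 0.5361 -0.0047] 5.15
[[-0.9, 0.1], [-0.6, 0.4], [1.0, -0.3]]
[ 0.5363 -0.0038] 5.39
[[0.3, -1.0], [0.1, -0.4], [-0.4, -0.5], [-0.6, -0.8], [-1.2, -1.2], [1.4, -4.2], [0.1, 2.9], [-1.4, 0.3], [-0.8, 0.5], [0.1, -0.7]]
[ 0.545415   -0.24807105  0.23932476]
[ 0.5439 -0.2476] 5.51
[[-0.8, -0.5], [1.2, -0.3], [-2.9, -0.8], [-1.8, 0.8]]
```

Call:
{"fn": "arm_command", "kwargs": {"series": [[[0, 0.001, -0.008, 0, 0, 0, 0], [0, 0.002, -0.026, 0, 0, 0, 0], [0, 0.003, -0.05, 0, 0, 0, 0], [0, 0.005, -0.08, 0, 0, 0, 0], [0, 0.007, -0.11, 0, 0, 0, 0], [0, 0.009, -0.14, 0, 0, 0, 0], [0, 0.01, -0.17, 0, 0, 0, 0], [0, 0.012, -0.2, 0, 0, 0, 0], [0, 0.013, -0.222, 0.01, 0, 0, 0], [0, 0.014, -0.237, 0.02, 0, 0, 0], [0, 0.0147, -0.2442, 0.03, 0, 0, 0], [0, 0.0147, -0.2442, 0.04, 0, 0, 0]]]}}

```text
time_s: 10.4
tcp_pos: [0.5366, -0.0026, 0.1987]
orientation: [-0.0, 0.999, 0.048, -0.0]
force: [-0.4, -0.1, -3.2]
opening: 0.181
```

Run:
```python
from h import *
s=monitor.observe();print(s['tcp_pos'],s['opening']*.0878,s['force'].round(2),s['qd'].round(3))
m=R.from_quat(np.roll(s['orientation'],-1)).as_matrix();print(m.round(4).tolist())
print(m.T@(np.array([.5365,-.003,.09])-s['tcp_pos']))
```

```text
[ 0.53658773 -0.00255258  0.19868986] 0.015905581886175715 [-0.4  -0.06 -3.2 ] [-0.031 -0.007  0.187 -0.014 -0.18  -0.018]
[[0.9953, 0.0968, -0.0006], [0.0968, -0.9953, 0.0001], [-0.0006, -0.0001, -1.0]]
[-6.82589298e-05  4.49656415e-04  1.08689862e-01]
```

Call:
{"fn": "arm_command", "kwargs": {"series": [[[0, 0, 0.0005, 0.01, 0, 0, 0], [0, 0, 0.0005, 0.025, 0, 0, 0], [0, 0, 0.0005, 0.045, 0, 0, 0], [0, 0, 0.0005, 0.065, 0, 0, 0], [0, 0, 0.0005, 0.08, 0, 0, 0], [0, 0, 0.0005, 0.09, 0, 0, 0], [0, 0, 0.0005, 0.095, 0, 0, 0], [0, 0, 0.0005, 0.095, 0, 0, 0]]]}}

```text
time_s: 11.2
tcp_pos: [0.5367, -0.004, 0.1042]
orientation: [-0.0, 0.999, 0.048, -0.0]
force: [-0.5, -0.9, -2.9]
opening: 0.18
```

Run:
```python
from h import *
s=monitor.observe();print(s['tcp_pos'],s['opening']*.0878,s['force'].round(2))
a=optics.grab_frame('wrist');cv2.imwrite('pics/w9.png',a)
c=optics.grab_frame('scene');crop(c,'pics/s9c.png',240,170,130,115,5)
```

```text
[ 0.53669279 -0.00400155  0.10419452] 0.01579373519898945 [-0.47 -0.86 -2.86]
```

View pics/w9.png

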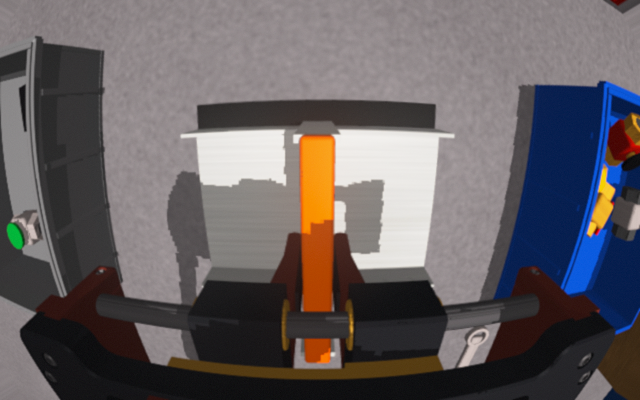

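View pics/s9c.png

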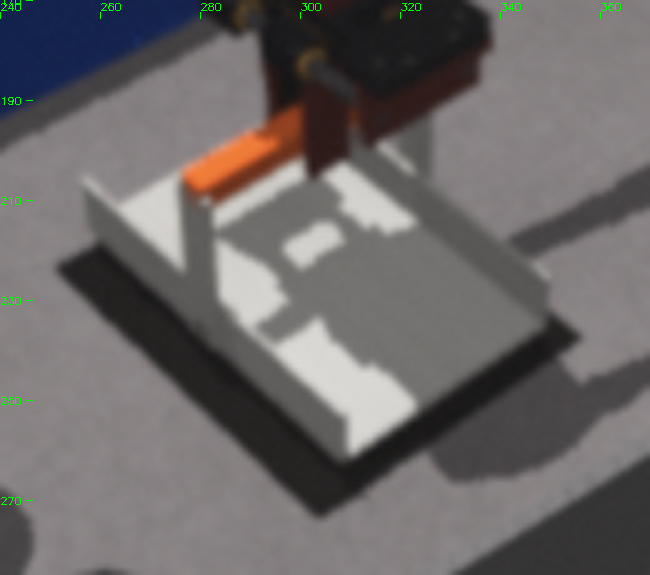

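Call:
{"fn": "arm_command", "kwargs": {"series": [[[0, 0, -0.0005, 0.004, 0, 0, 0], [0, 0, -0.0005, 0.008, 0, 0, 0], [0, 0, -0.0005, 0.011, 0, 0, 0], [0, 0, -0.0005, 0.013, 0, 0, 0], [0, 0, -0.0005, 0.0135, 0, 0, 0], [0, 0, -0.0005, 0.014, 0, 0, 0], [0, 0, -0.0005, 0.0145, 0, 0, 0], [0, 0, -0.0005, 0.0145, 0, 0, 0]]]}}

```text
time_s: 12.1
tcp_pos: [0.5369, -0.0034, 0.0903]
orientation: [0.0, 0.999, 0.048, 0.0]
force: [-0.6, -0.2, -4.0]
opening: 0.178
```

Call:
{"fn": "arm_command", "kwargs": {"series": [[[0, 0, 0, 0.0004, 0, 0, 0], [0, 0, 0, 0.0008, 0, 0, 0], [0, 0, 0, 0.0012, 0, 0, 0], [0, 0, 0, 0.0012, 0, 0, 0]]]}}

```text
time_s: 12.5
tcp_pos: [0.5369, -0.0033, 0.089]
orientation: [-0.0, 0.999, 0.048, 0.0]
force: [-0.8, 0.5, -4.7]
opening: 0.181
```

Call:
{"fn": "arm_command", "kwargs": {"series": [[[0, 0, 0, 0.0004, 0, 0, 0], [0, 0, 0, 0.0008, 0, 0, 0], [0, 0, 0, 0.001, 0, 0, 0], [0, 0, 0, 0.001, 0, 0, 0]]]}}

```text
time_s: 12.9
tcp_pos: [0.5369, -0.0034, 0.089]
orientation: [0.0, 0.999, 0.048, 0.0]
force: [-4.1, -0.1, 4.3]
opening: 0.176
```

Contact made: the vertical force went from −4 N hanging to +4 N. Releasing now.

Call:
{"fn": "arm_command", "kwargs": {"series": [[[0.018, 0, 0, 0.001, 0, 0, 0], [0.022, 0, 0, 0.001, 0, 0, 0], [0.03, 0, 0, 0.001, 0, 0, 0], [0.04, 0, 0, 0.001, 0, 0, 0], [0.05, 0, 0, 0.001, 0, 0, 0], [0.06, 0, 0, 0.001, 0, 0, 0], [0.06, 0, 0, 0.001, 0, 0, 0]]], "force": 10}}

```text
time_s: 13.6
tcp_pos: [0.5369, -0.0034, 0.087]
orientation: [0.0, 0.999, 0.048, 0.0]
force: [-0.2, 0.1, -0.1]
opening: 0.659
```

Run:
```python
from h import *
s=monitor.observe();print(s['tcp_pos'],s['opening']*.0878,s['force'].round(2))
a=optics.grab_frame('wrist');cv2.imwrite('pics/w10.png',a)
```

```text
[ 0.53685268 -0.00336472  0.0870245 ] 0.05789894555776295 [-0.18  0.05 -0.14]
```

View pics/w10.png

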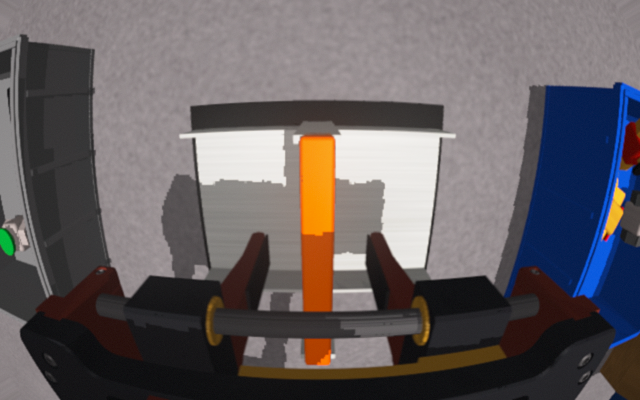

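The fingers are clear of the bar on both sides. I'll raise straight up.

Call:
{"fn": "arm_command", "kwargs": {"series": [[[0.06, 0, 0, -0.005, 0, 0, 0], [0.06, 0, 0, -0.02, 0, 0, 0], [0.06, 0, 0, -0.045, 0, 0, 0], [0.06, 0, 0, -0.075, 0, 0, 0], [0.06, 0, 0, -0.105, 0, 0, 0], [0.06, 0, 0, -0.125, 0, 0, 0], [0.06, 0, 0, -0.135, 0, 0, 0], [0.06, 0, 0, -0.14, 0, 0, 0], [0.06, 0, 0, -0.14, 0, 0, 0]]]}}

```text
time_s: 14.55
tcp_pos: [0.5369, -0.0034, 0.2273]
orientation: [0.0, 0.999, 0.048, 0.0]
force: [0.4, 0.6, -1.2]
opening: 0.679
```

Run:
```python
from h import *
s=monitor.observe();print(s['tcp_pos'],s['opening']*.0878,s['force'].round(2))
np.savez('p11.npz',**optics.camera_params('wrist'))
a=optics.grab_frame('wrist');cv2.imwrite('pics/w11.png',a)
c=optics.grab_frame('scene');cv2.imwrite('pics/s11.png',c);crop(c,'pics/s11c.png',240,170,130,115,5)
d=optics.grab_frame('side');cv2.imwrite('pics/d11.png',d)
```

```text
[ 0.53690978 -0.0033644   0.22733217] 0.05959777954838565 [ 0.4   0.56 -1.21]
```

View pics/w11.png

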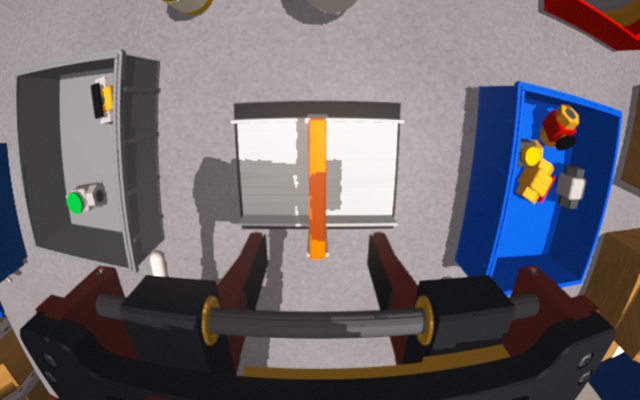

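View pics/s11c.png

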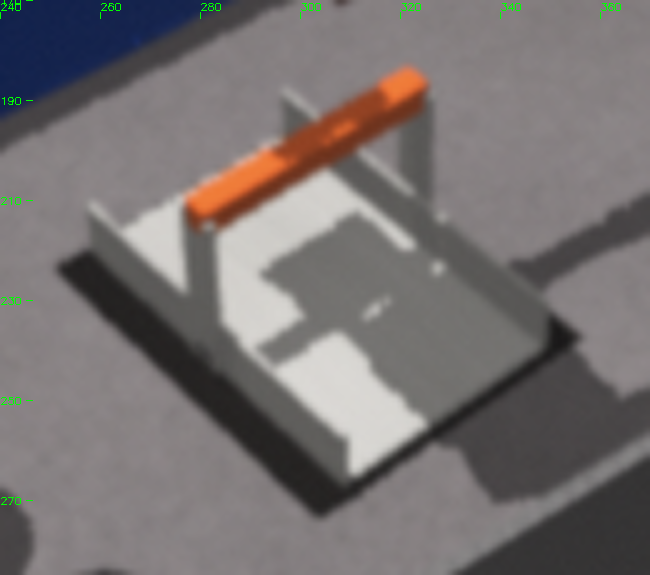

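View pics/d11.png

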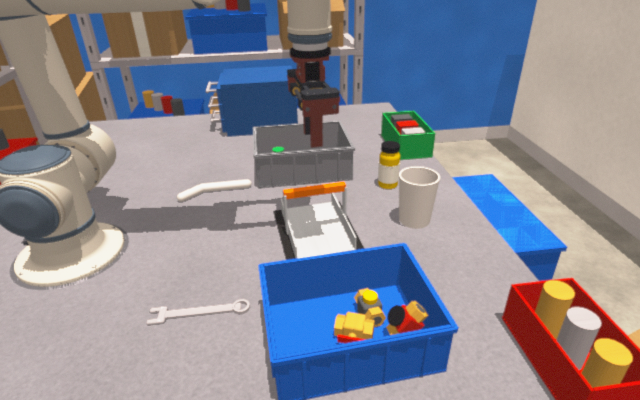

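Run:
```python
from h import *
f=lambda uv,n='scene',p=None:atz(n,uv,.004,p)[:2]
Rm=R.from_euler('z',-5.5,degrees=True).as_matrix()[:2,:2]
for l,t,m in(('x+y+',(309.6,267),(303.8,273.7)),('x-y+',(349.6,239),(356.2,237.5)),('x+y-',(258.4,220.5),(251.3,223.7))):
    print(l,(Rm@(f(t)-f(m))*1000).round(1),'expect |20|,|5|')
p=dict(np.load('p11.npz'))
w=lambda uv,z:atz('wrist',uv,z,p)[:2]
A=w((232.5,121.5),.039);B=w((404,121.5),.039)
C=w((235,102.5),.004);D=w((400,103),.004)
E_=w((397.5,226),.039);
print('tray wrist',A,B,'mat',C,D, 'off mm', (Rm@(A-C)*1000).round(1),(Rm@(B-D)*1000).round(1),'yaw',np.degrees(np.arctan2(*((A-B)*[-1,1]))),np.degrees(np.arctan2(*((C-D)*[-1,1]))))
```

```text
x+y+ [-22.6  -6. ] expect |20|,|5|
x-y+ [15.7 -7.1] expect |20|,|5|
x+y- [-20.3   2.7] expect |20|,|5|
tray wrist [0.59020871 0.09950567] [ 0.60922837 -0.09706166] mat [0.61156421 0.10716483] [ 0.63079279 -0.09889381] off mm [-22.   -5.6] [-21.3   3.9] yaw 5.52667947504016 5.3311772736373335
```

Run:
```python
from h import *
print(manip.sign_off())
```

```text
the job is handed in; nothing more can be done
None
```

I picked up the tray by its orange bar and tipped it to about 32° with its open end just above the blue crate. All three valves slid into the crate. I then levelled the tray, set it down on its mat with about 4 N of contact force, let go and raised the gripper clear. The job was handed in at about 15 s, well inside the 58 s limit.

**Last checks:**
- **Valves:** the wrist picture shows the brass, steel and red valves in the blue crate beside the older one. The grey crate still shows its two valves, and the tray is empty.
- **Tray:** it stands flat, within about 2 mm of the mat's centre, and its yaw agrees with the mat's to about 0.2°.
- **Other things:** the cup, jar, wrench and pipe look unmoved in the pictures. I did not measure them.
- **Disagreements:** camera estimates of the mat's position differed by about 1–3 mm, and I used a value between them. After release the gripper settled about 2 mm lower but did not hit anything.

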